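Index the sampler stage and load the bottle

TASK

Turn the sampler stage's disc, for instance by pushing its pedestal round, until the pointed nose on the disc's rim points tip to tip at the fixed pointer on the base. Then set the largest of the three sample bottles gently down, upright and centred, on top of the pedestal and let go, with the disc's nose still lined up. Leave the two smaller sample bottles standing where they are.

Things in the scene. Friction and masses are not known exactly. Their poses are not given: they have to be found in the camera images.
- stage_axis (a point): The sampler stage is a fixed round grey base plate (260 mm diameter, 10 mm thick) lying on the bench, with a flat aluminium disc (170 mm diameter, top face at z = 24 mm, a flat hub to z = 32 mm) that turns on it about a vertical axis. This point lies on that axis at the height of the disc's top face.
- disc (a joint): Turn of the disc about the vertical axis, rad, growing anticlockwise seen from above; 0 (or any whole turn) when the disc's nose meets the fixed pointer. It turns endlessly either way with no stops or springs, stiff (0.10 N m, about 1.7 N at the pedestal), and stays where it is left.
- disc_mark (a point): The reference mark of the disc: a small dark pointed nose (a cone lying flat, 15 mm wide at its root) that sticks out of the disc's rim and points outward (tip 96 mm from the axis, top at z = 27 mm), on the same radius as the pedestal; a dark line on the disc runs from the hub to it. This point lies 4 mm beyond the tip, 100 mm from the axis, at z = 24 mm.
- index_mark (a point): The fixed pointer: a small dark steel block with a pointed nose like the disc's, screwed to the edge of the base (104 to 128 mm from the axis, top at z = 26 mm, screw heads to 28 mm), nose pointing inward at the axis. This point lies 4 mm inward of its tip, 100 mm from the axis, at z = 24 mm; the disc's mark coincides with it when lined up.
- pedestal_top (a point): Centre of the top face of the pedestal, a narrow upright dark steel post fixed on the disc 60 mm from the axis: foot 42 mm diameter to z = 28 mm, column 28 mm diameter, cap 36 mm diameter from z = 64 to 74 mm, rubber on top. The top face is at z = 74 mm.
- bottle_large_center (a point): The largest sample bottle: amber body 48 mm diameter and 86 mm high, dark screw cap 36 mm diameter, 100 mm high in all, flat underside, about 0.12 kg, standing loose on the bench. This point lies on its axis half-way up, 50 mm above its underside; z axis up along the bottle. Tall solid carboys in a black tray stand at the right end of the bench (x over 0.3, y below -0.45): keep the arm clear of them.
- bottle_a_center (a point): A smaller white sample bottle (40 mm diameter, 85 mm high) standing loose on the bench: to be left alone. This point lies on its axis, 42 mm above its underside.
- bottle_b_center (a point): Another smaller white sample bottle of the same size, standing loose on the bench: to be left alone. This point lies on its axis, 42 mm above its underside.
Mind the look-alikes: they are no part of the job. What is shaped like the part that bears bottle_large_center but green or turquoise is not meant.

How it is judged:
By the outcome, as a careful person would: the job done as asked, in the order asked, and still so for the second after the job is handed in, with the robot touching nothing.
It also fails if it takes over 59 s, if anything falls off the work surface, if the arm or the gripper's body presses on something with over 40 N, if the wrist force passes 120 N, or if a joint passes its speed limit or range.

ROBOT

A 7-joint arm with a two-finger parallel gripper is mounted at the origin on a cart in front of the work surface, level with it; the furniture and walls round the work are solid. World frame = base frame: x ahead of the robot, y to its left, z up, the work surface at z = 0. Lengths are in m, angles in rad, forces in N, time in s.
With the tool pointing down it reaches from about 0.425 to 0.925 m from the base axis. Payload 6.8 kg.
Tool frame: the origin (TCP) lies at the very end of the fingers, on their centre line; the grasp point (between the pads) lies 19 mm behind it; z points along the fingers, y is the line along which they close (so a half turn about z gives the same grasp; the last joint's range is limited). The gripper opens to 85 mm and grips with 20 to 120 N. Pads are 22 mm wide; open, the fingers measure 114 mm over their backs; the gripper's body (76 mm by 85 mm) begins 54 mm behind the grasp point. The pads swing forward as they close: fully open they stand 13 mm farther back than shut.
Start: joints at [1.056, 0.477, 0.022, 1.555, -0.011, 1.109, -0.083], TCP at [0.267, -0.62, 0.231] pointing down, gripper open.
Joint ranges: [-2.96, 2.96], [-0.34, 2.1], [-1.41, 1.46], [0.24, 2.44], [-1.37, 4.51], [0.17, 1.92], [-2.96, 2.96]. Speed limits (rad/s): [2.39, 2.39, 3.14, 3.14, 3.14, 3.14, 3.14].

INTERFACE

Orientations are given as a rotation vector (axis times angle).
In Python, from bench import get_obs, viewer, r gives the robot as it stands. The module is installed in compiled form; this text tells all that it offers.
- The arm moves only by the tool play_rows, never from a script. Its argument "commands" is a list that holds one entry, the list of rows, each a list of 5 numbers: the gripper's target within -1 to 1 (shut at 1, half-way at 0, fully open at -1), then the shift along the tool's x, y, z scaled (see below), then the turn about the tool's z scaled (see below). A call has 1 to 12 rows; each row is the pose to reach, as a shift and turn from the pose commanded when the call began, along the tool's axes at that moment; what a row does not reach only later rows make up. The controller multiplies each number of a shift by 0.2 m and each number of a turn by pi/2 rad. A row lasts 1/12 s, in which the tool goes at most 41.7 mm and 7.16 degrees, less where a joint would pass 70% of its speed; a pose out of reach is approached as far as the arm can. A call with a number of a shift or a turn outside -1 to 1 is refused whole. A call with a gripper value outside its range is refused whole. The fingers move at their own pace and stop on an object; "grip_force" is the grip in N (left out, the last holds). Time passes only in rows, so rows that repeat a pose let the fingers close. It gives the time, the measured TCP pose, the force, the opening and the grip force at its end, in the units of the state.
- get_obs(): the state, without advancing time (a new reading comes with each control period).
- viewer.grab_frame(name): name is "scene" or "top" or "wrist"; returns a dict with "pixels" (420x560x3 uint8, red, green, blue), "fovy" (degrees; the focal length in pixels is half the picture's height over the tangent of half this angle, whatever the lens; pixels are square), "cx", "cy" (the principal point, pixels), "world_to_cam" (4x4, takes a point from world to camera coordinates); the wrist camera has in their place "hand_eye" (4x4, takes a point from camera to tool coordinates, whose origin is the TCP and whose axes are the flange's). Camera axes: x right, y up, looking along -z (the intrinsics and any distortion apply to the point x, -y, -z); pixel columns grow to the right and rows downward; lengths in m; the calibration is good to about 2 mm. The wrist camera is an equidistant fisheye: a pixel r from the principal point sees the ray r / f radians off the axis. A picture is of the moment at which its call begins: read the wrist's pose just before it. There is no depth.
- r.hand_in(): hands the job in; it is judged then, once.
Trained networks look in a picture, given as the dict that the camera call returned (one of the last four; its "shot" number tells which), for a name from the list of things; names that differ only in an ending like _2 or _b are one class to them, and where a whole thing is asked for, a point or a joint stands for the part that bears it (a point fixed in the world has none). Each returns a list of dicts, best first, with "score" (0 to 1); they miss things now and then, are a little off and sometimes report something else, mostly with a low value. They report only what shows in the picture. A call takes as long as a camera call. They do not tell look-alikes from the thing itself.
- viewer.trace(picture, thing): "pixels" (420x560 bool, what is visible of it) and "rect" ([left, top, right, bottom] in pixels, round what is visible of it).
The state is a dict: "clock": time; "joints": joint angles; "qvel": joint speeds; "tau": joint torques, N m; "tcp_pos": TCP position; "orientation": TCP orientation; "contact_force": force on the tool from outside, world axes, zero at the start; "moment": the same for the moment, N m; "grip_width": finger opening in m; "gripper_force": force on a finger pad.
Only numpy, scipy, OpenCV 4.12 (cv2) and the standard library are available. Lean on these libraries where they do the work, as an engineer would, in place of code of your own. Each camera call takes 0.05 s, during which the arm holds its last target. There are 200 camera calls.

## Working session

There is one attempt and no reset: what is moved stays moved. The work goes in short steps, Python scripts to look and compute and a tool call to move; the robot and the scene stay as the last step left them, time stands still between calls to the robot, and variables do not carry over. Pictures are saved under pics/ and viewed, at most 13 in all, crops included, and the job is handed in when it is done.

Besides the shell and the picture viewer there is one more tool, called as name([rows], argument=value, ...), one row to a line, values as JSON. play_rows: Moves the arm, as the interface text tells. Shifts and turns lie within -1 to 1; 1 stands for 0.2 m of shift or pi/2 rad of turn. Its arguments: {"type":"object","properties":{"commands":{"type":"array","items":{"type":"array","items":{"type":"array","items":{"type":"number","minimum":-1,"maximum":1}}}},"grip_force":{"type":"number"}},"required":["commands"]}

```bash
mkdir -p pics; cat > h.py <<'E'
import numpy as np, cv2
from bench import get_obs, viewer, r
def grab(n,save=None):
    o=get_obs(); p=viewer.grab_frame(n)
    if save: cv2.imwrite('pics/'+save,cv2.cvtColor(p['pixels'],cv2.COLOR_RGB2BGR))
    return o,p
def f(p): return 210/np.tan(np.radians(p['fovy'])/2)
def ray(p,uv,o=None):
    x=(uv[0]-p['cx'])/f(p); y=(uv[1]-p['cy'])/f(p)
    if 'hand_eye' in p:
        t=np.hypot(x,y); d=np.array([np.sin(t)*x/max(t,1e-9),-np.sin(t)*y/max(t,1e-9),-np.cos(t)])
        T=np.eye(4);T[:3,:3]=cv2.Rodrigues(np.array(o['orientation'],float))[0];T[:3,3]=o['tcp_pos'];M=T@p['hand_eye']
    else:
        d=np.array([x,-y,-1.]); M=np.linalg.inv(p['world_to_cam'])
    return M[:3,3],M[:3,:3]@d
def at(p,uv,z,o=None):
    c,d=ray(p,uv,o); return c+d*(z-c[2])/d[2]
def proj(p,X,o=None):
    if 'hand_eye' in p:
        T=np.eye(4);T[:3,:3]=cv2.Rodrigues(np.array(o['orientation'],float))[0];T[:3,3]=o['tcp_pos'];M=np.linalg.inv(T@p['hand_eye'])
    else: M=p['world_to_cam']
    c=M[:3,:3]@np.array(X)+M[:3,3]; v=np.array([c[0],-c[1],-c[2]])
    if 'hand_eye' in p:
        h=np.hypot(v[0],v[1]); t=np.arctan2(h,v[2]); q=v[:2]/max(h,1e-9)*t
    else: q=v[:2]/v[2]
    return q*f(p)+[p['cx'],p['cy']]
E
python3 - <<'E'
from h import *
for n in('scene','top'):
    o,p=grab(n,n+'0.png')
    print(n,p['fovy'],p['cx'],p['cy'],[k for k in p])
    for t in['disc','disc_mark','index_mark','pedestal_top','bottle_large_center','bottle_a_center','stage_axis']:
        try:
            for d in viewer.trace(p,t)[:3]:
                ys,xs=np.nonzero(d['pixels']); print(t,round(d['score'],2),d['rect'],xs.mean().round(1),ys.mean().round(1))
        except Exception as e: print(t,e)
print(o)
E
```

```text
scene 45.4877036661797 282.3497387263123 217.23431549198855 ['pixels', 'fovy', 'cx', 'cy', 'world_to_cam', 'shot']
disc 0.67 [245.2, 210.8, 311.5, 269.7] 277.0 246.0
disc_mark 0.79 [240.5, 213.7, 310.0, 269.4] 277.2 245.8
index_mark 0.97 [226.3, 214.1, 331.5, 284.2] 276.7 252.9
index_mark 0.72 [139.0, 267.8, 162.0, 310.8] 150.0 287.8
pedestal_top 0.76 [242.1, 213.8, 312.3, 268.9] 277.1 245.8
bottle_large_center 0.95 [336.7, 170.7, 358.3, 208.3] 347.8 190.3
bottle_large_center 0.69 [381.7, 174.8, 395.8, 211.7] 388.8 193.1
bottle_large_center 0.6 [399.9, 188.0, 423.6, 228.1] 412.5 209.4
bottle_a_center 0.74 [364.7, 194.5, 380.9, 228.2] 371.0 210.5
stage_axis 0.83 [224.4, 212.0, 331.5, 285.7] 276.6 252.9
stage_axis 0.3 [136.4, 266.3, 163.6, 310.1] 150.2 288.1
top 47.50932854252032 282.7941850821462 210.3706283944215 ['pixels', 'fovy', 'cx', 'cy', 'world_to_cam', 'shot']
disc 0.72 [247.4, 192.2, 301.2, 244.4] 274.3 216.2
disc_mark 0.83 [248.1, 191.0, 301.2, 244.4] 273.9 216.5
index_mark 0.66 [230.2, 186.6, 313.9, 252.4] 273.9 220.4
pedestal_top 0.66 [246.9, 191.9, 301.0, 241.2] 274.1 216
[... 190 characters left out ...]
clock': 0.4, 'joints': array([ 1.05589101,  0.47713436,  0.02241661,  1.55554567, -0.01149844,
        1.10927907, -0.08308964]), 'qvel': array([ 0.00038559, -0.0008131 ,  0.00115772, -0.00187055, -0.0001563 ,
       -0.00098048,  0.00130506]), 'tau': array([-8.26142805e-04, -5.95629966e+01,  1.60422631e+00, -2.81121236e+01,
        1.23777468e-02,  3.91133217e-03,  4.36462557e-06]), 'tcp_pos': array([ 0.26704701, -0.61986109,  0.23115645]), 'orientation': array([-3.07661345e+00, -6.34524638e-01,  1.04899638e-04]), 'contact_force': array([-0.21521205, -0.22575547,  0.13695525]), 'moment': array([ 0.00808588, -0.04232437,  0.0572457 ]), 'gripper_force': 0.0, 'grip_width': 0.08523980504191031}
```

```bash
python3 - <<'E'
import cv2
a=cv2.imread('pics/scene0.png');b=cv2.imread('pics/top0.png')
a=cv2.resize(a[140:330,100:460],(800,422),interpolation=3);cv2.imwrite('pics/s1.png',a)
cv2.imwrite('pics/t1.png',cv2.resize(b[130:290,190:430],(800,533),interpolation=3))
E
```

```text
(no output)
```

View pics/s1.png

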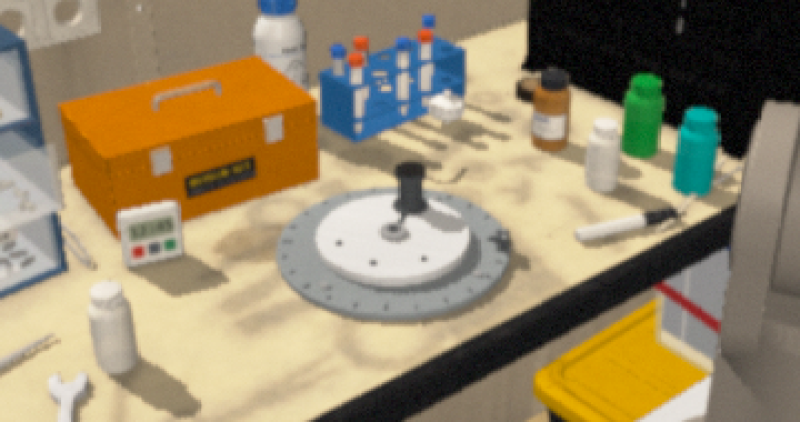

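View pics/t1.png

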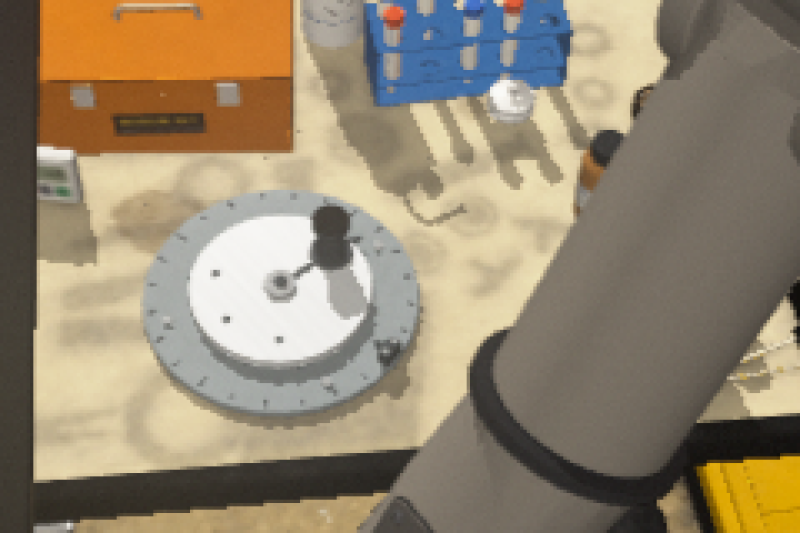

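Scene crop: the stage has its hub at about crop (393,232), with the pedestal at (410,185) and the pointer block at (500,240). The amber bottle is at (552,110). White bottles are at (603,155) and (112,325), and the green and turquoise ones are look-alikes. In the top crop the hub is at (281,287), the pedestal cap at (331,222) and the pointer at (388,348).

```bash
python3 - <<'E'
from h import *
o,t=grab('top');o,s=grab('scene')
T=lambda u,v:(190+u*.3,130+v*.3)
S=lambda u,v:(100+u*.45,140+v*.45)
ax=at(t,T(281,285),.032);pd=at(t,T(331,222),.074);ix=at(t,T(384,348),.026)
print('top',ax,pd,ix)
print('scene',at(s,S(393,232),.032),at(s,S(410,172),.074),at(s,S(500,240),.026))
for n,v in(('pd',pd-ax),('ix',ix-ax)): print(n,np.hypot(*v[:2]),np.degrees(np.arctan2(v[1],v[0])))
d=viewer.trace(s,'bottle_large_center')[0]; l,tp,rr,b=d['rect'];print(d['rect'],at(s,((l+rr)/2,(tp+b)/2),.05))
for u in((603,155),(643,115),(696,152),(112,325)): print(at(s,S(*u),.045))
# top camera stage fit
for X in (.6,): pass
c=np.linalg.inv(t['world_to_cam'])[:3,3];print('camtop',c,'scene',np.linalg.inv(s['world_to_cam'])[:3,3])
R=cv2.Rodrigues(o['orientation'])[0];print(R.round(3))
E
```

```text
top [0.49394328 0.00322854 0.032     ] [ 0.52913964 -0.0466554   0.074     ] [ 0.41872766 -0.08273921  0.026     ]
scene [0.4965144 0.010256  0.032    ] [ 0.53108516 -0.04094456  0.074     ] [ 0.41836312 -0.07637572  0.026     ]
pd 0.061050732837378 -54.79454299675612
ix 0.1142271575295572 -131.18359755031827
[378.3, 173.0, 397.6, 210.8] [ 0.49697761 -0.38725724  0.05      ]
[ 0.45913479 -0.27950936  0.045     ]
[ 0.50160251 -0.3991168   0.045     ]
[ 0.39419372 -0.37227142  0.045     ]
[0.51625477 0.32959462 0.045     ]
camtop [-0.37845676  0.04078578  1.20046155] scene [-0.3242456   0.62961807  0.68349595]
[[ 0.918  0.396  0.   ]
 [ 0.396 -0.918 -0.   ]
 [ 0.     0.    -1.   ]]
```

play_rows([
  [[-1,0.396,-0.918,-0.2,-0.1],[-1,0.396,-0.918,-0.2,-0.1],[-1,0.396,-0.918,-0.2,-0.2],[-1,0.396,-0.918,-0.2,-0.2],[-1,0.396,-0.918,-0.2,-0.3],[-1,0.396,-0.918,-0.2,-0.4],[-1,0.396,-0.918,-0.2,-0.5],[-1,0.396,-0.918,-0.2,-0.5]],
])

```text
clock: 1.62
tcp_pos: [0.2674, -0.4194, 0.2721]
orientation: [2.592, 1.772, -0.0]
contact_force: [-0.6, -0.5, -0.0]
grip_width: 0.0854
gripper_force: 0.0
```

```bash
python3 - <<'E'
from h import *
o,s=grab('scene')
print(at(s,(348.4,189.5),.05))
R=cv2.Rodrigues(o['orientation'])[0];print(o['tcp_pos'],o['clock'],R.round(3).tolist(),R.T@[.18,.2,0]/.2)
E
```

```text
[ 0.57829629 -0.31115053  0.05      ]
[ 0.26737272 -0.41944125  0.27205313] 1.6167 [[0.363, 0.932, 0.001], [0.932, -0.363, -0.001], [-0.001, 0.001, -1.0]] [ 1.25838426e+00  4.75887142e-01 -6.95846942e-04]
```

play_rows([
  [[-1,0.98,0.32,-0.1,-0.1],[-1,0.98,0.32,-0.1,-0.1],[-1,0.98,0.32,-0.1,-0.2],[-1,0.98,0.32,-0.1,-0.3],[-1,0.98,0.32,-0.1,-0.4],[-1,0.98,0.32,-0.1,-0.5],[-1,0.98,0.32,-0.1,-0.6],[-1,0.98,0.32,-0.1,-0.625],[-1,0.98,0.32,-0.1,-0.625]],
])

```text
clock: 2.42
tcp_pos: [0.3993, -0.2613, 0.2913]
orientation: [1.455, 2.784, -0.0]
contact_force: [0.0, -0.6, 0.3]
grip_width: 0.0854
gripper_force: 0.0
```

```bash
python3 - <<'E'
from h import *
o=get_obs()
R=cv2.Rodrigues(o['orientation'])[0];print(o['joints'].round(2),R.round(3).tolist(),R.T@(np.array([.54,-.1,.29])-o['tcp_pos'])/.2)
E
```

```text
[ 0.82  0.12 -0.4   1.91  0.05  1.12  1.01] [[-0.571, 0.821, 0.0], [0.821, 0.571, -0.0], [-0.0, 0.0, -1.0]] [0.2607514  1.03823479 0.00669032]
```

play_rows([
  [[-1,0.26,1,0,0],[-1,0.26,1,0,0],[-1,0.26,1,0,0],[-1,0.26,1,0,0],[-1,0.26,1,0,0],[-1,0.26,1,0,0],[-1,0.26,1,0,0]],
])

```text
clock: 3.0
tcp_pos: [0.5355, -0.1026, 0.2911]
orientation: [-1.457, -2.783, -0.002]
contact_force: [-0.4, -0.8, -0.1]
grip_width: 0.0852
gripper_force: 0.0
```

```bash
python3 - <<'E'
from h import *
o,p=grab('wrist','w1.png')
a=cv2.imread('pics/w1.png');cv2.imwrite('pics/w1b.png',cv2.resize(a,(800,600),interpolation=3))
for t in['disc','disc_mark','index_mark','pedestal_top','bottle_large_center']:
    for d in viewer.trace(p,t)[:2]:
        ys,xs=np.nonzero(d['pixels']); print(t,round(d['score'],2),d['rect'],xs.mean().round(1),ys.mean().round(1))
print(o['joints'].round(2))
for n,X in dict(ax=(.495,.006,.032),pd=(.53,-.044,.074),ix=(.418,-.08,.026),b=(.578,-.311,.1)).items(): print(n,proj(p,X,o))
o,t=grab('top','t2.png')
for d in viewer.trace(t,'bottle_large_center')[:2]: print(d['rect'],at(t,((d['rect'][0]+d['rect'][2])/2,(d['rect'][1]+d['rect'][3])/2),.05))
b=cv2.imread('pics/t2.png');cv2.imwrite('pics/t2b.png',cv2.resize(b[130:290,190:430],(800,533),interpolation=3))
E
```

```text
disc 0.96 [243.7, 28.3, 377.4, 171.5] 311.8 96.1
disc 0.61 [214.3, 2.0, 405.3, 194.3] 309.6 98.1
disc_mark 0.86 [245.4, 26.6, 378.3, 168.3] 311.8 95.9
index_mark 0.95 [211.9, 4.8, 407.9, 197.4] 309.6 98.2
pedestal_top 0.88 [244.5, 29.9, 378.3, 170.8] 311.9 96.0
bottle_large_center 0.98 [207.5, 292.7, 244.8, 350.4] 226.1 319.5
bottle_large_center 0.75 [76.5, 248.5, 131.4, 298.6] 101.9 273.3
[ 0.52  0.25 -0.53  1.77  0.14  1.16  0.55]
ax [308.87505353  89.54840951]
pd [311.62208423 139.99153012]
ix [218.83792292 112.51377149]
b [220.62655028 340.43904904]
[393.4, 218.7, 412.5, 247.4] [ 0.3775155  -0.36378219  0.05      ]
[392.1, 184.8, 408.4, 217.3] [ 0.49496397 -0.38471742  0.05      ]
```

View pics/w1b.png

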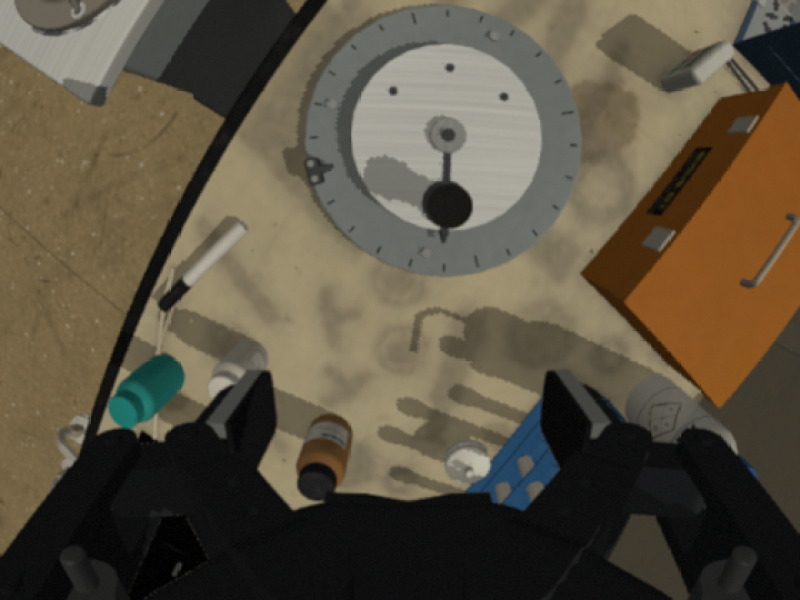

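The wrist picture (800x600) shows the hub at (446,133), the pedestal cap at (447,205) and the disc nose below it at (444,236). The pointer block is at (317,169) and the amber bottle at (326,455), with its cap at (317,482).

```bash
python3 - <<'E'
from h import *
o,p=grab('wrist')
W=lambda u,v:(u*.7,v*.7)
ax=at(p,W(446,133),.032,o);pd=at(p,W(447,205),.074,o);ix=at(p,W(317,169),.026,o);no=at(p,W(444,236),.024,o)
print(ax,pd,ix,no)
for v in(pd-ax,ix-ax,no-ax): print(np.hypot(*v[:2]),np.degrees(np.arctan2(v[1],v[0])))
print('bottle',at(p,W(317,482),.1,o),at(p,W(326,455),.055,o))
# disc ellipse fit from mask
d=viewer.trace(p,'index_mark')[0]['pixels'].astype(np.uint8)
c=max(cv2.findContours(d,0,1)[0],key=len)[:,0]
P=np.array([at(p,q,.01,o)[:2] for q in c]);A=np.c_[2*P,np.ones(len(P))];x=np.linalg.lstsq(A,(P**2).sum(1),rcond=None)[0];print('base',x[:2],np.sqrt(x[2]+x[0]**2+x[1]**2))
R=cv2.Rodrigues(o['orientation'])[0];print(o['tcp_pos'],R.T@(pd-o['tcp_pos'])/.2, np.degrees(np.arctan2(R[1,1],R[0,1])))
E
```

```text
[0.49982498 0.00076835 0.032     ] [ 0.53215806 -0.05042106  0.074     ] [ 0.42394356 -0.08762877  0.026     ] [ 0.5508416  -0.07450712  0.024     ]
0.06054571759639079 -57.72201356477611
0.1164991025927309 -130.64328548651565
0.09093454898092722 -55.873235376622034
bottle [ 0.57445294 -0.31023659  0.1       ] [ 0.57555781 -0.30957014  0.055     ]
base [0.50253576 0.00437501] 0.12844542283547025
[ 0.53391141 -0.10627171  0.29143821] [0.23575744 0.15087888 1.08705918] 34.44176932187715
```

play_rows([
  [[-1,0.24,0.155,0.2,0],[-1,0.24,0.155,0.4,0],[-1,0.24,0.155,0.6,0],[-1,0.24,0.155,0.8,0],[-1,0.24,0.155,0.9,0],[-1,0.24,0.155,0.9,0],[-1,0.24,0.155,0.9,0]],
])

```text
clock: 4.08
tcp_pos: [0.5316, -0.0481, 0.1105]
orientation: [-1.46, -2.778, 0.002]
contact_force: [-0.1, -0.4, 0.7]
grip_width: 0.0856
gripper_force: 0.0
```

```bash
python3 - <<'E'
from h import *
o,p=grab('wrist','w2.png')
a=cv2.imread('pics/w2.png');cv2.imwrite('pics/w2b.png',cv2.resize(a,(800,600),interpolation=3))
R=cv2.Rodrigues(o['orientation'])[0];print(o['tcp_pos'],R.T@(np.array([.532,-.0485,.048])-o['tcp_pos'])/.2, np.degrees(np.arctan2(R[1,1],R[0,1])))
for n,X in dict(ax=(.499,.003,.032),pd=(.532,-.0485,.074),ix=(.424,-.085,.026)).items(): print(n,proj(p,X,o)/.7)
E
```

```text
[ 0.53158533 -0.04812151  0.110534  ] [-0.00349549  0.00144963  0.31265971] 34.56248335646327
ax [412.89844769 192.63801189]
pd [408.45681704 345.48642696]
ix [202.68037536 255.92562323]
```

View pics/w2b.png

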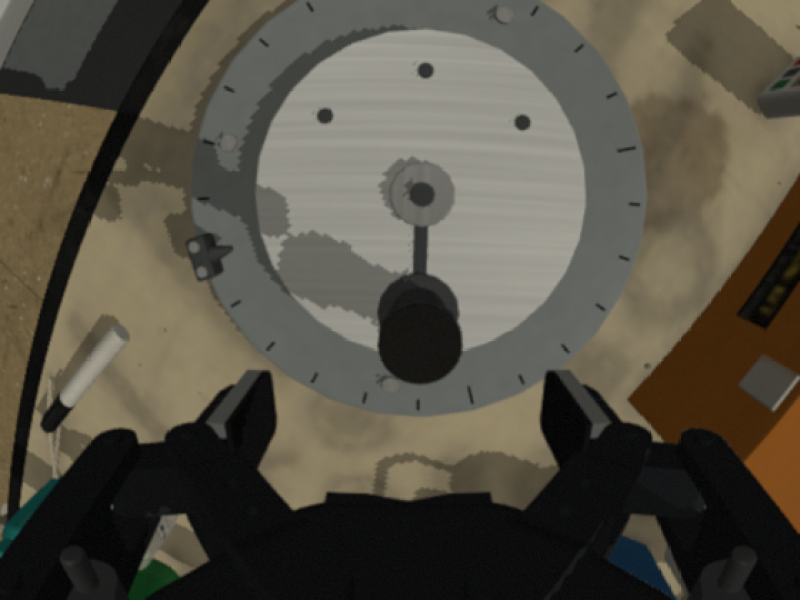

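The close wrist picture shows the hub at (422,194), the cap centre at (420,342), the pointer tip at (232,252) and the block screws at (195,247) and (202,272).

```bash
python3 - <<'E'
from h import *
o,p=grab('wrist')
W=lambda u,v:(u*.7,v*.7)
ax=at(p,W(421.5,193.5),.032,o);pd=at(p,W(420,342.5),.074,o);tip=at(p,W(232,252),.021,o);bl=at(p,W(198.5,259.5),.028,o)
print(ax,pd,tip,bl)
for v in(pd-ax,tip-ax,bl-ax): print(np.hypot(*v[:2]),np.degrees(np.arctan2(v[1],v[0])))
E
```

```text
[0.50479229 0.0049296  0.032     ] [ 0.53755828 -0.04530242  0.074     ] [ 0.43802287 -0.0760741   0.021     ] [ 0.42509831 -0.08788827  0.028     ]
0.059973879041309186 -56.8838747143218
0.1049750167993762 -129.4979427071828
0.12233677643567176 -130.6495866229523
```

play_rows([
  [[-1,0,0.024,0.1,0],[-1,0,0.024,0.2,0],[-1,0,0.024,0.3,0],[-1,0,0.024,0.3,0],[0.5,0,0.024,0.3,0],[1,0,0.024,0.3,0],[1,0,0.024,0.3,0],[1,0,0.024,0.3,0],[1,0,0.024,0.3,0],[1,0,0.024,0.3,0],[1,0,0.024,0.3,0],[1,0,0.024,0.3,0]],
], grip_force=20)

```text
clock: 5.18
tcp_pos: [0.5376, -0.0457, 0.0529]
orientation: [1.461, 2.779, 0.0]
contact_force: [-1.1, -0.7, 7.4]
grip_width: 0.0349
gripper_force: 19.1
```

```bash
python3 - <<'E'
from h import *
o,p=grab('wrist','w3.png')
print(o['tcp_pos'],o['contact_force'],o['moment'])
R=cv2.Rodrigues(o['orientation'])[0]; print(np.degrees(np.arctan2(R[1,1],R[0,1])))
c=np.array([.504,.0045]); q=o['tcp_pos'][:2]-c; print(np.hypot(*q),np.degrees(np.arctan2(q[1],q[0])))
for a in np.arange(6,78,6):
    t=-np.radians(a);M=np.array([[np.cos(t),-np.sin(t)],[np.sin(t),np.cos(t)]])
    d=R.T@np.r_[M@q-q,0]/.2; print(a,d.round(3),round(a/90,3))
E
```

```text
[ 0.53756627 -0.04571698  0.05287154] [-1.06557729 -0.71875977  7.44559289] [-0.15715315  0.39669893 -0.00565326]
34.54023042386731
0.06040231487669659 -56.24025908660373
6 [ 0.002 -0.032 -0.   ] 0.067
12 [ 0.007 -0.063 -0.   ] 0.133
18 [ 0.016 -0.093 -0.   ] 0.2
24 [ 0.028 -0.122 -0.   ] 0.267
30 [ 0.043 -0.15  -0.   ] 0.333
36 [ 0.06  -0.177 -0.   ] 0.4
42 [ 0.08  -0.201 -0.   ] 0.467
48 [ 0.103 -0.223 -0.   ] 0.533
54 [ 0.128 -0.243 -0.001] 0.6
60 [ 0.155 -0.259 -0.001] 0.667
66 [ 0.183 -0.273 -0.001] 0.733
72 [ 0.213 -0.284 -0.001] 0.8
```

play_rows([
  [[1,0.002,-0.032,0,0.067],[1,0.007,-0.063,0,0.133],[1,0.016,-0.093,0,0.2],[1,0.028,-0.122,0,0.267],[1,0.043,-0.15,0,0.333],[1,0.06,-0.177,0,0.4],[1,0.08,-0.201,0,0.467],[1,0.103,-0.223,0,0.533],[1,0.128,-0.243,0,0.6],[1,0.155,-0.259,0,0.667],[1,0.183,-0.273,0,0.733],[1,0.213,-0.284,0,0.8]],
])

```text
clock: 6.23
tcp_pos: [0.4661, -0.0435, 0.0528]
orientation: [2.819, 1.382, 0.002]
contact_force: [-2.6, -2.4, 10.4]
grip_width: 0.0349
gripper_force: 20.1
```

play_rows([
  [[1,0,0,0,0],[1,0,0,0,0]],
])

```text
clock: 6.4
tcp_pos: [0.466, -0.0434, 0.0528]
orientation: [2.816, 1.388, 0.001]
contact_force: [-2.4, -2.2, 11.8]
grip_width: 0.0348
gripper_force: 20.1
```

```bash
python3 - <<'E'
from h import *
o,p=grab('wrist','w4.png')
print(o['tcp_pos'],o['contact_force'],o['moment'],o['joints'].round(2))
R=cv2.Rodrigues(o['orientation'])[0]; print(np.degrees(np.arctan2(R[1,1],R[0,1])))
c=np.array([.504,.0045]); q=o['tcp_pos'][:2]-c; print(np.hypot(*q),np.degrees(np.arctan2(q[1],q[0])))
a=cv2.imread('pics/w4.png');cv2.imwrite('pics/w4b.png',cv2.resize(a,(800,600),interpolation=3))
E
```

```text
[ 0.46596006 -0.04342564  0.05277729] [-2.3601797  -2.22806118 11.77463023] [-0.65160799  0.68233603 -0.07175997] [ 0.09  0.42 -0.16  2.17  0.12  0.56 -0.81]
-37.51610538106506
0.061187447875699595 -128.44003366663296
```

View pics/w4b.png

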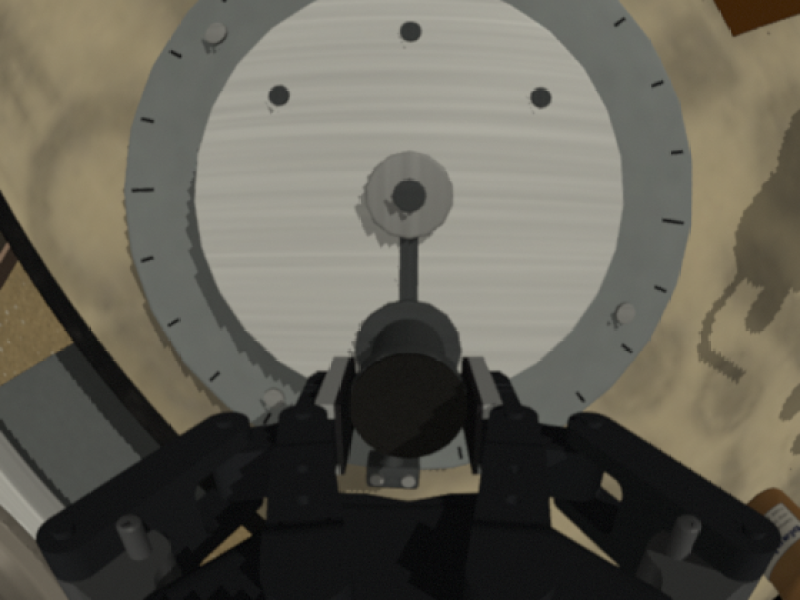

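Gripped view: the hub is at (409,195), the disc line at x=409, and the pointer's two screws at (376,481) and (408,482). The pointer is still a few degrees further clockwise.

```bash
python3 - <<'E'
from h import *
o,p=grab('wrist')
W=lambda u,v:(u*.7,v*.7)
ax=at(p,W(409,195),.032,o);ln=at(p,W(408.5,290),.024,o);bl=at(p,W(392,481.5),.028,o);pd=at(p,W(408,402),.074,o)
print(ax,pd,bl)
g=lambda v:(np.hypot(*v[:2]),np.degrees(np.arctan2(v[1],v[0])))
print(g(ln-ax),g(pd-ax),g(bl-ax))
R=cv2.Rodrigues(o['orientation'])[0]
c=np.array([.504,.0045]); q=o['tcp_pos'][:2]-c
for a in (2,3,4):
    t=-np.radians(a);M=np.array([[np.cos(t),-np.sin(t)],[np.sin(t),np.cos(t)]])
    print(a,(R.T@np.r_[M@q-q,0]/.2).round(4),round(a/90,3))
E
```

```text
[0.50292723 0.00475254 0.032     ] [ 0.46717233 -0.04107665  0.074     ] [ 0.42228786 -0.08798048  0.028     ]
(np.float64(0.0363350584488936), np.float64(-127.76161974965858)) (np.float64(0.058126815124589504), np.float64(-127.96054952597794)) (np.float64(0.12289068167484658), np.float64(-131.00977747545684))
2 [ 0.0003 -0.0107 -0.    ] 0.022
3 [ 0.0007 -0.016  -0.    ] 0.033
4 [ 0.0011 -0.0213 -0.    ] 0.044
```

play_rows([
  [[1,0.0003,-0.009,0,0.02],[1,0.0007,-0.017,0,0.035],[1,0.0007,-0.017,0,0.035],[1,0.0007,-0.017,0,0.035]],
])

```text
clock: 6.83
tcp_pos: [0.4634, -0.0413, 0.0528]
orientation: [2.854, 1.311, 0.001]
contact_force: [-4.1, -3.3, 13.0]
grip_width: 0.0347
gripper_force: 20.2
```

play_rows([
  [[0,0,0,0,0],[-0.5,0,0,0,0],[-1,0,0,0,0],[-1,0,0,0,0],[-1,0,0,0,0],[-1,0,0,-0.2,0],[-1,0,0,-0.4,0],[-1,0,0,-0.6,0],[-1,0,0,-0.6,0],[-1,0,0,-0.6,0]],
])

```text
clock: 7.67
tcp_pos: [0.4647, -0.0403, 0.1736]
orientation: [2.852, 1.312, 0.008]
contact_force: [-0.7, 0.2, -0.7]
grip_width: 0.0852
gripper_force: 0.0
```

```bash
python3 - <<'E'
from h import *
o,p=grab('wrist','w5.png')
a=cv2.imread('pics/w5.png');cv2.imwrite('pics/w5b.png',cv2.resize(a,(800,600),interpolation=3))
R=cv2.Rodrigues(o['orientation'])[0];print(o['tcp_pos'], np.degrees(np.arctan2(R[1,1],R[0,1])))
E
```

```text
[ 0.46472938 -0.04031573  0.17355183] -40.60019378469201
```

View pics/w5b.png

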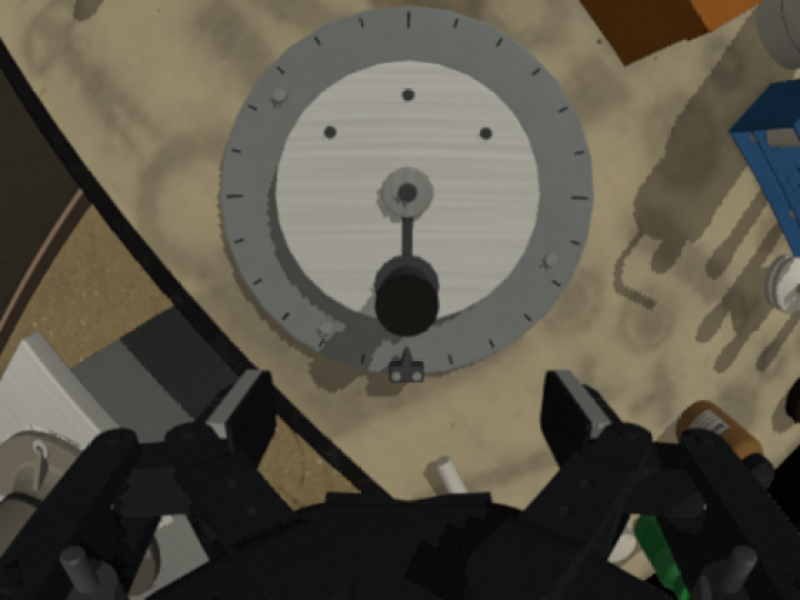

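Wrist view after release: the hub is at (407,192), the disc line at x=407 and the pointer block is centred at (406,371) with its nose up at (406,350). They look aligned.

play_rows([
  [[-1,0,0,-0.2,0],[-1,-0.945,0.895,-0.4,0],[-1,-0.945,0.895,-0.4,0],[-1,-0.945,0.895,-0.4,0.1],[-1,-0.945,0.895,-0.4,0.2],[-1,-0.945,0.895,-0.4,0.3],[-1,-0.945,0.895,-0.4,0.36],[-1,-0.945,0.895,-0.4,0.36],[-1,-0.945,0.895,-0.4,0.36],[-1,-0.945,0.895,-0.4,0.36]],
])

```text
clock: 8.55
tcp_pos: [0.475, -0.3002, 0.2492]
orientation: [-3.105, -0.464, 0.005]
contact_force: [-0.3, 1.4, -1.4]
grip_width: 0.0853
gripper_force: 0.0
```

```bash
python3 - <<'E'
from h import *
# angles from w5 (saved pixels; pose recorded)
class P(dict):pass
o,p=grab('wrist','w6.png')
a=cv2.imread('pics/w6.png');cv2.imwrite('pics/w6b.png',cv2.resize(a,(800,600),interpolation=3))
o5=dict(o);o5['tcp_pos']=np.array([.46473,-.04032,.17355]);o5['orientation']=np.array([2.852,1.312,.008])
W=lambda u,v:(u*.7,v*.7)
ax=at(p,W(407.3,192),.032,o5);ln=at(p,W(407,240),.024,o5);pd=at(p,W(407.5,304),.074,o5);bl=at(p,W(406.3,376),.028,o5)
g=lambda v:(np.hypot(*v[:2]),np.degrees(np.arctan2(v[1],v[0])))
print(ax,pd,bl,g(pd-ax),g(bl-ax),g(ln-ax))
im=cv2.imread('pics/w5.png',0)
for row in(155,160,165,170): print(row, im[row,278:294])
for row in(262,264,266): print(row, im[row,268:300])
for d in viewer.trace(p,'bottle_large_center')[:3]: print(d['score'],d['rect'])
print(o['tcp_pos'],o['orientation'])
E
```

```text
[0.50281887 0.00443833 0.032     ] [ 0.46417054 -0.04052011  0.074     ] [ 0.42258343 -0.08799732  0.028     ] (np.float64(0.059287059811694694), np.float64(-130.68386568837235)) (np.float64(0.1224012922172398), np.float64(-130.95844048905272)) (np.float64(0.03070913665916491), np.float64(-130.9432865250622))
155 [110 123 131  86  49  47  49  49  48  46  63 102 140 149 152 153]
160 [154 155 145  94  55  49  49  50  48  51  87 140 155 154 155 154]
165 [157 158 148  96  56  47  49  48  49  51  92 148 159 158 158 157]
170 [151 153 140  93  54  48  49  50  48  50  88 142 152 152 152 151]
262 [ 72  72  73  68  49  50  78 100 107 109 109 102  73  52  48  50  53  53
  50  50  65  91 103 108 107 105  90  59  55  72  79  75]
264 [ 73  73  73  69  49  47  76 101 106 107 108 100  70  52  50  54  53  52
  52  50  66  96 106 107 107 105  91  61  68  97 102  94]
266 [ 72  72  71  70  59  47  51  63  73  76  73  60  48  47  47  46  47  48
  49  48  51  58  71  80  77  71  59  58  82 105 109 108]
0.89 [341.2, 168.4, 395.5, 226.0]
0.76 [297.2, 237.5, 341.2, 307.4]
0.67 [300.3, 73.8, 348.8, 119.9]
[ 0.47501571 -0.30022     0.24915168] [-3.10498074 -0.46407474  0.00500065]
```

View pics/w6b.png

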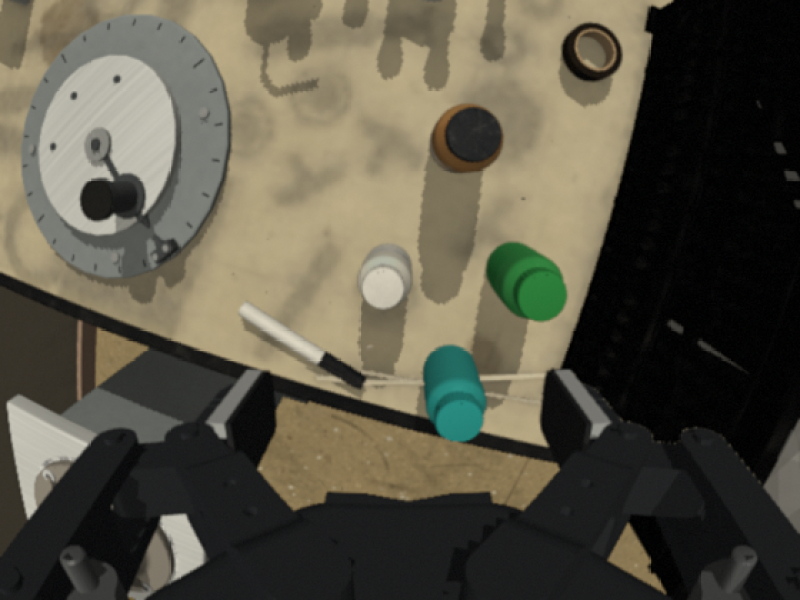

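Wrist view: the amber bottle's cap is centred at (473,134) and its body circle at (467,138). The white bottle is at (385,275), the green one at (527,285). At left the disc nose meets the pointer.

```bash
python3 - <<'E'
from h import *
o,p=grab('wrist')
W=lambda u,v:(u*.7,v*.7)
B=at(p,W(473,134),.1,o); print(B,at(p,W(467,138),.08,o),at(p,W(384,288),.085,o),at(p,W(541,294),.09,o))
print('stage check',at(p,W(97,145),.032,o),at(p,W(97,200),.074,o))
R=cv2.Rodrigues(o['orientation'])[0];B[2]=.17;print(R.round(3).tolist(),R.T@(B-o['tcp_pos'])/.2)
E
```

```text
[ 0.57832527 -0.30810932  0.1       ] [ 0.57709578 -0.30712316  0.08      ] [ 0.46320218 -0.28404744  0.085     ] [ 0.49260883 -0.38844492  0.09      ]
stage check [0.50195569 0.00372718 0.032     ] [ 0.46299845 -0.03995511  0.074     ]
[[0.955, 0.296, -0.003], [0.296, -0.955, 0.002], [-0.002, -0.003, -1.0]] [0.47636995 0.20020698 0.39683075]
```

play_rows([
  [[-1,0.2,0.1,0.1,0],[-1,0.4,0.2,0.2,0],[-1,0.476,0.2,0.36,0],[-1,0.476,0.2,0.4,0],[-1,0.476,0.2,0.4,0],[-1,0.476,0.2,0.4,0]],
])

```text
clock: 9.2
tcp_pos: [0.5777, -0.3095, 0.1704]
orientation: [-3.105, -0.467, 0.004]
contact_force: [0.1, 0.2, 0.5]
grip_width: 0.0855
gripper_force: 0.0
```

```bash
python3 - <<'E'
from h import *
o,p=grab('wrist','w7.png')
a=cv2.imread('pics/w7.png');cv2.imwrite('pics/w7b.png',cv2.resize(a,(800,600),interpolation=3))
print(o['tcp_pos'],proj(p,(.578,-.308,.1),o)/.7)
E
```

```text
[ 0.57773155 -0.30945699  0.17044386] [406.52542431 316.51040098]
```

View pics/w7b.png

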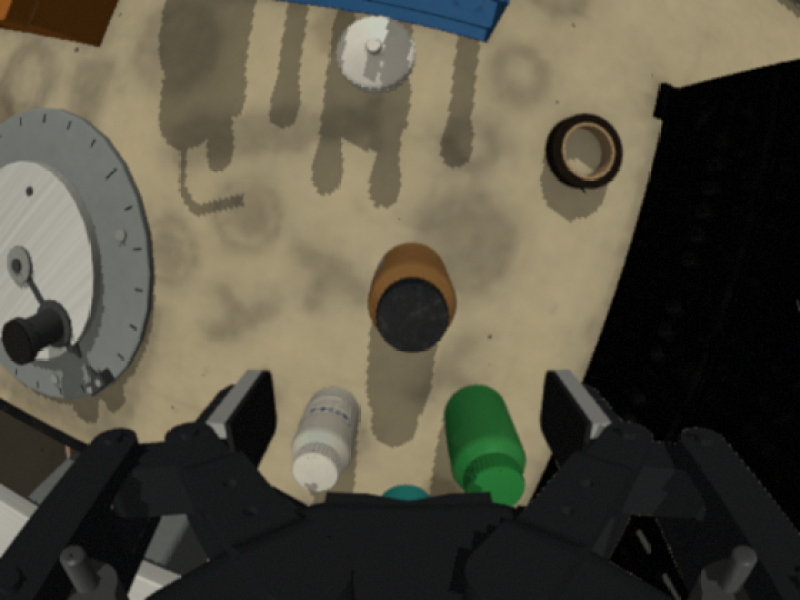

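The amber cap is at (412,315), centred between the fingers to within about 3 mm. The white and green bottles are clear of the finger path.

```bash
python3 - <<'E'
from h import *
o,p=grab('wrist')
B=at(p,(412*.7,315*.7),.1,o);print(B)
# pedestal check w/ same method from w5 gave (.4642,-.0405)
R=cv2.Rodrigues(o['orientation'])[0];B[2]=.04;print(R.T@(B-o['tcp_pos'])/.2)
E
```

```text
[ 0.57949179 -0.31169949  0.1       ]
[0.00579535 0.00736392 0.66012375]
```

play_rows([
  [[-1,0.006,0.007,0.15,0],[-1,0.006,0.007,0.3,0],[-1,0.006,0.007,0.45,0],[-1,0.006,0.007,0.6,0],[-1,0.006,0.007,0.66,0],[-1,0.006,0.007,0.66,0],[0,0.006,0.007,0.66,0],[0.5,0.006,0.007,0.66,0],[1,0.006,0.007,0.66,0],[1,0.006,0.007,0.66,0],[1,0.006,0.007,0.66,0],[1,0.006,0.007,0.66,0]],
], grip_force=25)

```text
clock: 10.3
tcp_pos: [0.5818, -0.3123, 0.0418]
orientation: [3.105, 0.464, 0.005]
contact_force: [-1.3, 0.3, 7.0]
grip_width: 0.0473
gripper_force: 27.9
```

play_rows([
  [[1,0,0,0,0],[1,0,0,0,0],[1,0,0,0,0],[1,0,0,0,0]],
])

```text
clock: 10.63
tcp_pos: [0.5818, -0.3123, 0.0418]
orientation: [3.105, 0.464, 0.005]
contact_force: [-2.0, 0.8, 7.2]
grip_width: 0.0466
gripper_force: 27.9
```

play_rows([
  [[1,0,0,-0.05,0],[1,0,0,-0.15,0],[1,0,0,-0.3,0],[1,0,0,-0.45,0],[1,0,0,-0.6,0],[1,0,0,-0.75,0],[1,0,0,-0.8,0],[1,0,0,-0.8,0]],
])

```text
clock: 11.3
tcp_pos: [0.5821, -0.3128, 0.2037]
orientation: [3.103, 0.464, 0.01]
contact_force: [0.5, 0.2, -1.6]
grip_width: 0.0466
gripper_force: 27.5
```

```bash
python3 - <<'E'
from h import *
o,p=grab('wrist','w8.png')
a=cv2.imread('pics/w8.png');cv2.imwrite('pics/w8b.png',cv2.resize(a,(800,600),interpolation=3)[250:520,250:560])
R=cv2.Rodrigues(o['orientation'])[0]
for z in (.048,.058): print(proj(p,o['tcp_pos']-z*R[:,2],o)/.7)
print(o['tcp_pos'],o['contact_force'],o['grip_width'])
yaw=-40.6;
print(R.T@(np.array([.4642,-.0405,.2])-o['tcp_pos'])/.2,np.degrees(np.arctan2(R[1,1],R[0,1])))
E
```

```text
[410.26000788 459.50974323]
[410.48053363 483.86815379]
[ 0.58208707 -0.31278609  0.20372517] [ 0.4977098   0.15376226 -1.62898085] 0.04656481348933174
[-0.16588537 -1.47432725  0.01072898] -73.00727369099516
```

View pics/w8b.png

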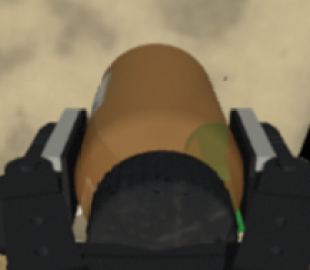

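The held bottle is upright between the pads. In the picture's frame its outline's far edge is at y≈293 and the cap's upper edge at y≈402.

```bash
python3 - <<'E'
from h import *
o,p=grab('wrist')
R=cv2.Rodrigues(o['orientation'])[0]
def top(dx,h,rad):  # min row of circle at height h above bottle underside
    c=o['tcp_pos']+R@[dx,0,.0418-h]
    return min((proj(p,c+R@[rad*np.cos(a),rad*np.sin(a),0],o)/.7)[1] for a in np.linspace(0,6.28,60))
for dx in(-.004,-.002,0,.002,.004): print(dx,[round(top(dx,h,r_),1) for h,r_ in((0,.024),(.074,.024),(.086,.018),(.1,.018))])
im=cv2.imread('pics/w8.png');print(im[195:215,286].tolist()); print(im[275:300,286].tolist())
E
```

```text
-0.004 [np.float64(292.2), np.float64(360.8), np.float64(402.7), np.float64(432.8)]
-0.002 [np.float64(287.4), np.float64(353.6), np.float64(395.3), np.float64(424.7)]
0 [np.float64(282.7), np.float64(346.4), np.float64(387.8), np.float64(416.5)]
0.002 [np.float64(277.9), np.float64(339.0), np.float64(380.1), np.float64(408.2)]
0.004 [np.float64(273.1), np.float64(331.6), np.float64(372.4), np.float64(399.7)]
[[138, 173, 189], [139, 175, 191], [141, 176, 191], [142, 177, 193], [141, 178, 192], [142, 179, 194], [140, 178, 193], [141, 178, 193], [140, 178, 192], [133, 169, 185], [103, 138, 159], [66, 102, 132], [51, 88, 123], [49, 87, 122], [51, 89, 124], [51, 89, 123], [52, 91, 124], [51, 90, 123], [50, 89, 122], [50, 90, 122]]
[[63, 107, 145], [63, 107, 146], [64, 108, 147], [63, 107, 145], [54, 91, 123], [40, 61, 80], [31, 34, 38], [27, 27, 26], [31, 31, 30], [28, 27, 27], [26, 26, 26], [28, 27, 28], [28, 27, 26], [29, 28, 28], [27, 25, 26], [27, 27, 26], [26, 25, 26], [26, 26, 25], [30, 30, 28], [25, 25, 23], [25, 25, 22], [27, 27, 25], [26, 25, 24], [22, 20, 20], [24, 23, 21]]
```

play_rows([
  [[1,-0.02,-0.1,0,0],[1,-0.05,-0.25,0,0],[1,-0.08,-0.4,0,-0.06],[1,-0.1,-0.55,0,-0.12],[1,-0.1,-0.7,0,-0.18],[1,-0.1,-0.85,0,-0.24],[1,-0.1,-0.95,0,-0.3],[1,-0.1,-1,0,-0.36],[1,-0.1,-1,0,-0.36],[1,-0.1,-1,0,-0.36]],
])

```text
clock: 12.23
tcp_pos: [0.5016, -0.1262, 0.1978]
orientation: [-2.854, -1.31, 0.004]
contact_force: [0.4, -0.1, -0.6]
grip_width: 0.0465
gripper_force: 27.4
```

```bash
cat > d.py <<'E'
from h import *
import sys
o=get_obs();R=cv2.Rodrigues(o['orientation'])[0];x=R[:,0]
T=np.array([.4639,-.0407,float(sys.argv[1])]);T[:2]+=.0037*x[:2]
print(o['tcp_pos'],'yaw',np.degrees(np.arctan2(R[1,1],R[0,1])),'tilt',R[:,2].round(4),'shift',(R.T@(T-o['tcp_pos'])/.2).round(4))
E
python3 d.py .2
```

```text
[ 0.50163984 -0.12619334  0.19783637] yaw -40.69424716587736 tilt [-2.7e-03  4.0e-04 -1.0e+00] shift [ 0.2196 -0.4218 -0.0102]
```

play_rows([
  [[1,0.05,-0.1,0,0],[1,0.1,-0.2,0,0],[1,0.16,-0.3,0,0],[1,0.2,-0.39,0,0],[1,0.22,-0.422,0,0],[1,0.22,-0.422,0.1,0],[1,0.22,-0.422,0.2,0],[1,0.22,-0.422,0.25,0],[1,0.22,-0.422,0.25,0],[1,0.22,-0.422,0.25,0]],
])

```text
clock: 13.07
tcp_pos: [0.4671, -0.0389, 0.1489]
orientation: [-2.855, -1.31, 0.002]
contact_force: [0.0, 0.2, -0.6]
grip_width: 0.0466
gripper_force: 27.4
```

```bash
python3 d.py .1165
python3 - <<'E'
from h import *
o,s=grab('scene','s9.png')
a=cv2.imread('pics/s9.png')
cv2.imwrite('pics/s9b.png',cv2.resize(a[140:290,210:350],(700,750),interpolation=3)[:600])
E
```

```text
[ 0.46713467 -0.03893198  0.14887838] yaw -40.72212681590053 tilt [-1.6e-03 -2.0e-04 -1.0e+00] shift [ 0.0014 -0.0063  0.1619]
```

View pics/s9b.png

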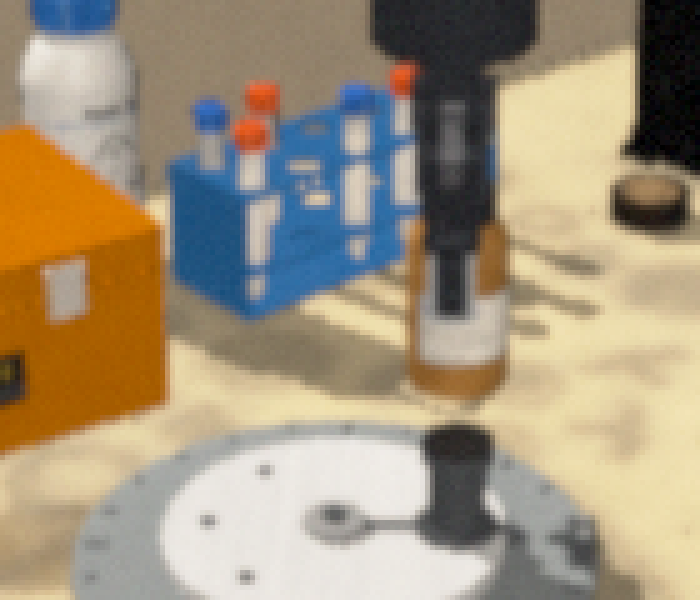

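The bottle's bottom spans x 410–507 (centre 458.5) and the pedestal cap 422–494 (centre 458), so it is centred along the tool's x.

play_rows([
  [[1,0,-0.005,0.03,0],[1,0,-0.005,0.06,0],[1,0,-0.005,0.09,0],[1,0,-0.005,0.12,0],[1,0,-0.005,0.14,0],[1,0,-0.005,0.15,0],[1,0,-0.005,0.155,0],[1,0,-0.005,0.155,0],[1,0,-0.005,0.155,0]],
])

```text
clock: 13.87
tcp_pos: [0.4666, -0.0374, 0.1184]
orientation: [2.854, 1.313, 0.0]
contact_force: [0.8, -0.4, -1.0]
grip_width: 0.0468
gripper_force: 27.4
```

```bash
python3 d.py .1158
```

```text
[ 0.46657114 -0.03735239  0.11841031] yaw -40.59202409160115 tilt [ 3.e-04 -0.e+00 -1.e+00] shift [-0.0029  0.0007  0.0131]
```

play_rows([
  [[1,0,0,0.004,0],[1,0,0,0.007,0],[1,0,0,0.01,0],[1,0,0,0.01,0]],
])

```text
clock: 14.2
tcp_pos: [0.4664, -0.0374, 0.1163]
orientation: [2.854, 1.313, 0.0]
contact_force: [0.6, 0.6, -1.0]
grip_width: 0.0469
gripper_force: 27.4
```

Not in contact yet, so I go lower in half-millimetre steps.

play_rows([
  [[1,0,0,0.0025,0],[1,0,0,0.005,0],[1,0,0,0.005,0]],
])

```text
clock: 14.45
tcp_pos: [0.4666, -0.0373, 0.1157]
orientation: [2.854, 1.313, 0.001]
contact_force: [-1.6, -0.7, 3.3]
grip_width: 0.0467
gripper_force: 27.7
```

play_rows([
  [[1,0,0,0.0025,0],[1,0,0,0.005,0],[1,0,0,0.005,0]],
])

```text
clock: 14.7
tcp_pos: [0.4674, -0.0375, 0.1155]
orientation: [2.853, 1.312, 0.003]
contact_force: [-2.0, -0.7, 11.9]
grip_width: 0.0465
gripper_force: 28.3
```

Contact at z≈0.1155. I ease up slightly, then release and lift.

play_rows([
  [[1,0,0,-0.004,0],[1,0,0,-0.004,0],[0.2,0,0,-0.004,0],[0,0,0,-0.004,0],[-0.3,0,0,-0.004,0],[-0.6,0,0,-0.004,0],[-1,0,0,-0.004,0],[-1,0,0,-0.004,0],[-1,0,0,-0.004,0],[-1,0,0,-0.004,0]],
])

```text
clock: 15.53
tcp_pos: [0.4663, -0.0373, 0.115]
orientation: [-2.854, -1.313, 0.0]
contact_force: [-0.3, -0.0, 0.0]
grip_width: 0.0854
gripper_force: 0.0
```

play_rows([
  [[-1,0,0,-0.1,0],[-1,0,0,-0.25,0],[-1,0,0,-0.4,0],[-1,0,0,-0.55,0],[-1,0,0,-0.6,0],[-1,0,0,-0.6,0]],
])

```text
clock: 16.03
tcp_pos: [0.4682, -0.0373, 0.2379]
orientation: [2.852, 1.312, 0.008]
contact_force: [0.1, 0.4, -0.9]
grip_width: 0.0855
gripper_force: 0.0
```

```bash
python3 - <<'E'
from h import *
o,s=grab('scene','s10.png');o,p=grab('wrist','w10.png')
a=cv2.imread('pics/s10.png');b=cv2.imread('pics/w10.png')
A=cv2.resize(a[160:290,220:350],(400,400),interpolation=3);B=b[10:410,80:480]
cv2.imwrite('pics/c10.png',np.hstack([A,B]))
E
```

```text
(no output)
```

View pics/c10.png

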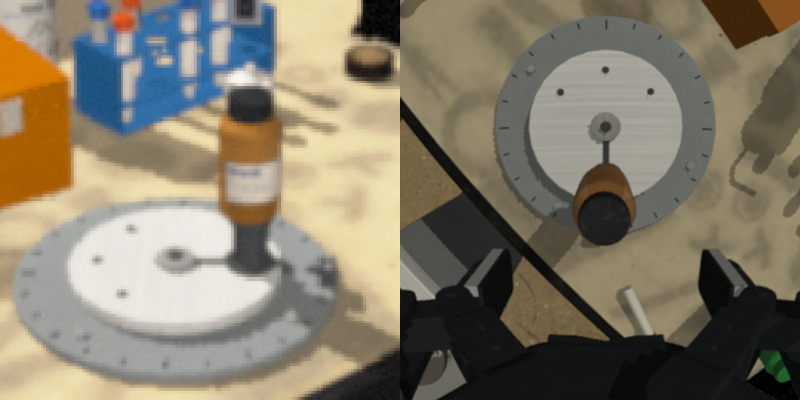

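The bottle stands upright and centred on the pedestal. I check the disc angle once more and compare it with the −130.9° pointer direction.

```bash
python3 - <<'E'
from h import *
o,p=grab('wrist'); im=cv2.cvtColor(p['pixels'],cv2.COLOR_RGB2GRAY).astype(float)
L=[]
for row in range(152,170,2):
    w=np.clip(110-im[row,275:296],0,None); c=275+(w*np.arange(21)).sum()/max(w.sum(),1); L.append(at(p,(c,row),.024,o)[:2])
L=np.array(L); d=np.linalg.svd(L-L.mean(0))[2][0]; ax=np.array([.5033,.0045])
hub=at(p,(285.3,136.3),.032,o)[:2]; v=L.mean(0)-hub
print('line dir',np.degrees(np.arctan2(d[1],d[0])),'from hub',np.degrees(np.arctan2(v[1],v[0])),hub)
cap=at(p,(284.8,227.5),.174,o);print('bottle cap',cap)
E
```

```text
line dir -130.54462722568175 from hub -128.0408478084233 [0.50116846 0.00475676]
bottle cap [ 0.46530048 -0.03668625  0.174     ]
```

```bash
python3 -c "
from h import *
print(r.hand_in())"
```

```text
the job is handed in; nothing more can be done
None
```

The job is handed in: the disc's nose lines up with the fixed pointer to within about half a degree by the camera, and the amber bottle stands upright and centred on the pedestal, released; I did not touch the two white bottles.

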